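Lower a height standard to the pointer with a cracked release valve

ROBOT

A 6-joint arm with a two-finger parallel gripper is mounted at the origin on a cart in front of the work surface, level with it; the furniture and walls round the work are solid. World frame = base frame: x ahead of the robot, y to its left, z up, the work surface at z = 0. Lengths are in m, angles in rad, forces in N, time in s.
With the tool pointing down it reaches from about 0.325 to 0.775 m from the base axis. Payload 5.5 kg.
Tool frame: the origin (TCP) lies at the very end of the fingers, on their centre line; the grasp point (between the pads) lies 19 mm behind it (arm.grasp_offset is the distance from the TCP to the grasp point, in m); y points along the fingers, x is the direction in which the jaws open and shut, and the axes are right-handed (so a half turn about y gives the same grasp; the last joint's range is limited). The gripper opens to 85 mm and grips with 20 to 120 N. Pads are 22 mm wide; open, the fingers measure 114 mm over their backs; the gripper's body (76 mm by 85 mm) begins 54 mm behind the grasp point. The pads swing forward as they close: fully open they stand 13 mm farther back than shut.
Start: joints at [1.086, 0.091, 1.231, -0, 1.82, -0.057], TCP at [0.249, 0.546, 0.231] pointing down, gripper open.
Joint ranges: [-2.87, 2.87], [-0.86, 2.18], [0.17, 2.46], [-1.51, 4.65], [0.06, 2.69], [-2.65, 2.65]. Speed limits (rad/s): [2.57, 2.57, 3.01, 3.14, 3.14, 3.14].

INTERFACE

Orientations are given as a unit quaternion [x, y, z, w].
In Python, from rig import arm gives the robot as it stands.
- The arm moves only by the shell command python3 -m handwheel 'ROWS'. ROWS is JSON, a list of rows, each an object of numbers: "gripper": the closure, from -1 (fully open) to 1 (shut); "x", "y", "z": the shift along the tool's x, y, z normalised to -1 to 1, where 1 is 0.5 m; "roll": the turn about the tool's y normalised to -1 to 1, where 1 is 1.5 rad. A call has 1 to 8 rows; each row is the pose to reach, as a shift and turn from the pose commanded when the call began, along the tool's axes at that moment; what a row does not reach only later rows make up. A row lasts 1/8 s, in which the tool goes at most 62.5 mm and 10.7 degrees, less where a joint would pass 70% of its speed; a pose out of reach is approached as far as the arm can. A call with a number of a shift or a turn outside -1 to 1 is refused whole. A call with a gripper value outside its range is refused whole. The fingers move at their own pace and stop on an object; the grip force is fixed at half the most. Time passes only in rows, so rows that repeat a pose let the fingers close. It gives the time, the measured TCP pose, the force and the opening at its end, in the units of the state.
- arm.get_state(): the state, without advancing time (a new reading comes with each control period).
- arm.grab_frame(name): name is "scene" or "top" or "wrist"; returns (picture, depth): 384x512x3 uint8, red, green, blue; 384x512 float32, m along the optical axis (not along the pixel's ray), 0 where there is no reading.
- arm.calibration(name): a dict with "camera_matrix" (3x3 intrinsics, pixels), "rvec" (rotation vector, rad) and "tvec" (3), from world to camera coordinates, as OpenCV has them. Camera axes: x right, y down, z forward; pixel columns grow to the right and rows downward; lengths in m; the calibration is good to about 2 mm. A picture is of the moment at which its call begins: read the wrist's pose just before it. calibration takes no time and is no camera call; for the wrist camera it gives the pose at the moment of the call.
- arm.close_job(): hands the job in, once; it reports no verdict.
Trained networks look in the newest picture that a camera, given by its name, has taken for a name from the list of things; names that differ only in an ending like _2 or _b are one class to them, and where a whole thing is asked for, a point or a joint stands for the part that bears it (a point fixed in the world has none). Each returns a list of dicts, best first, with "conf" (0 to 1); they miss things now and then, are a little off and sometimes report something else, mostly with a low value. They report only what shows in the picture. A call takes as long as a camera call. They do not tell look-alikes from the thing itself.
- arm.regions_of(camera, thing): "pixels" (384x512 bool, what is visible of it) and "centre" ([column, row] in pixels, amid what is visible of it).
The state is a dict: "clock": time; "qpos": joint angles; "dq": joint speeds; "joint_efforts": joint torques, N m; "position": TCP position; "tool_rot": TCP orientation; "ft_force": force on the tool from outside, world axes, zero at the start; "ft_torque": the same for the moment, N m; "opening": finger opening in m.
Only numpy, scipy, OpenCV 4.12 (cv2) and the standard library are available. Lean on these libraries where they do the work, as an engineer would, in place of code of your own. Each camera call takes 0.05 s, during which the arm holds its last target.

TASK

Stand the mushroom-shaped steel height standard upright in the middle of the raised lift table and let go of it carefully, so that it stays standing on its narrow foot. Then crack the lift's release valve open just a little, so that the table sinks slowly, never faster than about 4 cm a second, and shut the valve fully again once the flat top of the standard has come level with the tip of the pointer; the table cannot be raised again. Leave the pointer and the other things on the bench where they are.

Things in the scene. Friction and masses are not known exactly. Their poses are not given: they have to be found in the camera images.
- standard: height standard, plain steel, mushroom-shaped, 110 mm high, 0.15 kg, loose and top-heavy; it starts upright on the bench. Foot: a disc of 30 mm diameter, 8 mm thick; stem 14 mm in diameter up to 74 mm; cone to the head; head: a cylinder of 40 mm diameter from 85 to 110 mm, the place to grip it. Origin at the centre of the underside of the foot, z up along its axis
- standard_top (a point): centre of the flat top face of the standard, 110 mm above its foot
- table_top (a point): centre of the top face of the lift's square aluminium table, 100 x 100 mm and 10 mm thick. The table rides on the ram of a small grey hydraulic bench lift that is fixed to the bench. Axes: those of the lift: z up; +y points to the pointer column, -y to the release valve
- lift_table (a joint): height of the ram above its bottom stop in m, 0 to 0.09; the table top stands 120 mm + this value above the bench. With the valve shut it holds still; it only goes down, and there is no pump handle to raise it again
- pointer_tip (a point): tip of the level steel pointer, on a collar on the upright column (14 mm thick, 291 mm high) of the lift; the tip is 64 mm to the +y side and 30 mm to the +x side of the table's centre (lift axes), outside the table's edge. Its height differs from start to start and must not be changed; always lower than the standard's top when that stands on the raised table, and reached before the bottom stop. z up
- valve_grip (a point): centre of the T-handle of the release valve: a steel bar 56 mm long, 12 mm wide and 22 mm high, its long side along this point's x axis; it turns with the handle about the upright z axis. The valve stands 155 mm to the -y side and 20 mm to the -x side of the table's centre (lift axes). The bar's underside is 75 mm above the bench and 27 mm above the block below, with a 22 mm hub and a stem at the middle
- lift_valve (a joint): turn of the release valve in rad: 0 shut, growing counter-clockwise seen from above to 1.5 fully open; stiff (0.2 N m), stays where left. The table first holds, then begins to sink somewhere between 0.7 and 1.1 rad, depending on hidden weight and friction: to be searched. Beyond that point it sinks faster by some 3 cm/s per 0.1 rad; turned back below it, it stops at once
- dish_wide: bystander: culture dish with lid, 60 mm across, 16 mm high
- dish_small: bystander: culture dish with lid, 36 mm across, 12 mm high
- tweezers: bystander: steel tweezers, 134 mm long, lying
- marker: bystander: marker pen, 128 mm long, lying
- thermo_meter: bystander: dark probe thermometer, 146 x 56 x 26 mm, lying
- spare_tube: bystander: standing 50 ml tube with cap, 34 mm across, 114 mm high
Things that resemble listed ones, but are neither listed nor needed, are in the scene too. What is shaped like the standard but purple or red is not meant.

How it is judged:
On the way, in this order (a step that is already met when the one before it is completed fails the run):
1. the standard stands released and still in the middle of the table, the table still raised and the valve still shut (distance between standard and table_top below 0.028 m and angle between standard's own z axis and vertical below 0.06 rad and contact force between the fingers and standard below 0.05 N and linear speed of standard below 0.06 m/s and value of joint lift_valve below 0.25 rad and linear speed of standard below 0.02 m/s and value of joint lift_table above 0.06 m), for 0.3 s.
2. the valve is open and the table sinks slowly under the standing standard (distance between standard and table_top below 0.028 m and angle between standard's own z axis and vertical below 0.06 rad and contact force between the fingers and standard below 0.05 N and linear speed of standard below 0.06 m/s and value of joint lift_valve above 0.3 rad and velocity of joint lift_table below -0.002 m/s), for 0.1 s.
3. the top of the standard is level with the pointer tip and the valve is shut (distance between standard and table_top below 0.028 m and angle between standard's own z axis and vertical below 0.06 rad and contact force between the fingers and standard below 0.05 N and linear speed of standard below 0.06 m/s and z of standard_top in the frame of pointer_tip between -0.006 and 0.006 m and value of joint lift_valve below 0.25 rad), for 0.2 s.
At the end, for the whole second after the job is handed in: the standard stands upright (within 0.06 rad), released and still, within 28 mm of the middle of the table, its top within 6 mm of the height of the pointer tip, and the valve is shut (below 0.25 rad) with the table at rest (all of step 3 and linear speed of standard below 0.01 m/s and velocity of joint lift_table between -0.004 and 0.004 m/s); the robot touches nothing.
It fails at once if the table sinks faster than 5 cm/s (velocity of joint lift_table below -0.05 m/s).
It fails at once if the standard topples (angle between standard's own z axis and vertical above 0.6 rad).
It fails at once if the pointer is shifted (distance of pointer_tip from where it was at the start of the episode above 0.004 m).
It fails at once if a bystander is moved by more than 3 cm (distance of any of dish_wide, dish_small, tweezers, marker, thermo_meter, spare_tube from where it was at the start of the episode above 0.03 m).
It also fails if it takes over 72 s, if anything falls off the work surface, if the arm or the gripper's body presses on something with over 40 N, if the wrist force passes 120 N, or if a joint passes its speed limit or range.

## Working session

There is one attempt and no reset: what is moved stays moved. The work goes in short steps, Python scripts to look and compute and a shell command to move; the robot and the scene stay as the last step left them, time stands still between calls to the robot, and variables do not carry over. Pictures are saved under pics/ and viewed, and the job is handed in when it is done.

```bash
ls; mkdir -p pics; cat > h.py <<'E'
import numpy as np, cv2, json
from rig import arm
from scipy.spatial.transform import Rotation as R
def cal(n):
    c=arm.calibration(n); return np.array(c["camera_matrix"]),cv2.Rodrigues(np.array(c["rvec"],float))[0],np.array(c["tvec"],float).ravel()
def cloud(n,depth):
    K,Rm,t=cal(n); h,w=depth.shape
    u,v=np.meshgrid(np.arange(w),np.arange(h))
    p=np.stack([(u-K[0,2])/K[0,0]*depth,(v-K[1,2])/K[1,1]*depth,depth],-1)
    return (p-t)@Rm
def save(n,img): cv2.imwrite("pics/"+n,cv2.cvtColor(img,cv2.COLOR_RGB2BGR))
def proj(n,p):
    K,Rm,t=cal(n); q=Rm@np.array(p)+t; q=K@q; return q[:2]/q[2]
E
python3 - <<'E'
from h import *
s=arm.get_state(); print({k:np.round(v,3).tolist() for k,v in s.items()}, arm.grasp_offset)
for n in ("scene","top"):
    im,d=arm.grab_frame(n); save(n+"0.png",im); np.save(n+"0.npy",d)
    P=cloud(n,d)
    for th in ("standard","table_top","pointer_tip","valve_grip"):
        for r in arm.regions_of(n,th)[:4]:
            m=r["pixels"]&(d>0); 
            if m.sum()==0: continue
            q=P[m]; print(n,th,round(r["conf"],2),np.round(r["centre"]),m.sum(),np.round(np.median(q,0),3),np.round(q.min(0),3),np.round(q.max(0),3),np.median(im[m],0))
E
```

```text
pics
{'clock': 0.0, 'qpos': [1.086, 0.092, 1.232, -0.0, 1.82, -0.057], 'dq': [-0.001, 0.0, -0.0, -0.001, -0.001, -0.001], 'joint_efforts': [0.002, -45.874, -41.803, 0.0, 0.011, 0.0], 'position': [0.249, 0.546, 0.23], 'tool_rot': [0.595, 0.382, -0.383, -0.594], 'ft_force': [-0.667, 0.134, -0.628], 'ft_torque': [-0.014, -0.009, -0.012], 'opening': 0.086} 0.0187
scene standard 0.69 [160. 200.] 269 [0.404 0.189 0.094] [ 0.387  0.174 -0.001] [0.492 0.31  0.115] [73. 71. 70.]
scene standard 0.66 [132. 197.] 260 [0.356 0.278 0.094] [ 0.34   0.263 -0.001] [0.455 0.444 0.114] [50. 34. 60.]
scene standard 0.51 [185. 203.] 236 [0.436 0.107 0.093] [0.422 0.091 0.001] [0.487 0.186 0.114] [78.  34.  32.5]
scene standard 0.42 [234. 159.] 815 [0.579 0.03  0.195] [ 0.529 -0.022 -0.001] [0.864 0.195 0.199] [162. 163. 161.]
scene table_top 0.74 [232. 161.] 818 [0.579 0.031 0.195] [ 0.529 -0.022 -0.001] [0.891 0.203 0.199] [162. 163. 161.]
scene pointer_tip 0.61 [201. 125.] 128 [0.593 0.161 0.261] [0.578 0.114 0.187] [0.727 0.293 0.273] [64. 66. 66.]
scene valve_grip 0.68 [275. 202.] 105 [ 0.591 -0.123 
[... 168 characters left out ...]
3. 99.]
top standard 0.66 [182. 237.] 99 [0.407 0.188 0.109] [0.389 0.171 0.006] [0.427 0.208 0.121] [124. 120. 115.]
top table_top 0.9 [226. 183.] 772 [0.587 0.032 0.195] [ 0.531 -0.021 -0.006] [0.694 0.106 0.208] [133. 135. 136.]
top table_top 0.73 [182. 246.] 5 [0.376 0.198 0.012] [ 0.373  0.194 -0.003] [0.378 0.204 0.013] [120. 121. 116.]
top table_top 0.25 [305. 250.] 107 [ 0.376 -0.27   0.011] [ 0.361 -0.33  -0.005] [ 0.391 -0.21   0.025] [111. 107. 103.]
top pointer_tip 0.51 [192. 180.] 113 [0.599 0.159 0.262] [ 0.58   0.112 -0.005] [0.674 0.205 0.294] [77. 75. 73.]
top valve_grip 0.48 [270. 189.] 34 [ 0.592 -0.123  0.096] [ 0.575 -0.132  0.078] [ 0.612 -0.116  0.104] [51.  50.5 50. ]
```

View pics/scene0.png

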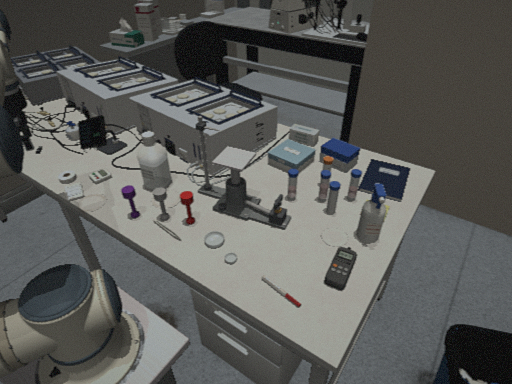

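View pics/top0.png

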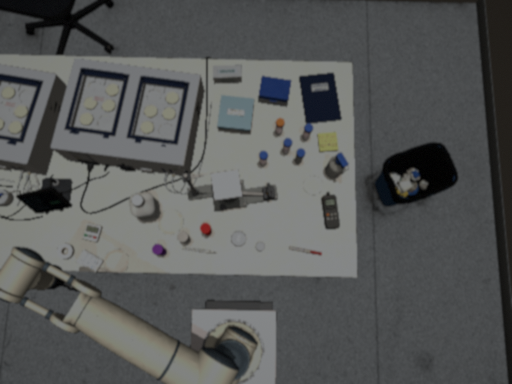

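```bash
python3 - <<'E'
from h import *
from scipy import ndimage
for n in ("scene","top"):
    d=np.load(n+"0.npy"); P=cloud(n,d); ok=d>0
    P2=P.reshape(-1,3)[ok.ravel()]
    # table: top face
    m=(abs(P2[:,0]-.59)<.1)&(abs(P2[:,1]-.03)<.1)&(P2[:,2]>.18)&(P2[:,2]<.22)
    q=P2[m]; r=cv2.minAreaRect((q[:,:2]*1000).astype(np.float32)); print(n,"table",r,np.median(q[:,2]))
    m=(abs(P2[:,0]-.407)<.035)&(abs(P2[:,1]-.188)<.035)&(P2[:,2]>.10); q=P2[m]
    print("std",len(q),q.min(0),q.max(0),np.median(q,0),cv2.minEnclosingCircle((q[:,:2]*1000).astype(np.float32)))
    m=(abs(P2[:,0]-.59)<.06)&(abs(P2[:,1]+.123)<.06)&(P2[:,2]>.085)&(P2[:,2]<.12); q=P2[m]
    print("valve",len(q),np.median(q,0),cv2.minAreaRect((q[:,:2]*1000).astype(np.float32)))
    m=(abs(P2[:,0]-.62)<.09)&(abs(P2[:,1]-.14)<.1)&(P2[:,2]>.21); q=P2[m]
    print("ptr",len(q)); print(np.round(q[np.argsort(q[:,1])][:25],3).tolist())
    print("scales px/m",np.round(proj(n,[.59,.03,.21])-proj(n,[.59,.04,.21]),2))
E
```

```text
scene table ((585.8738403320312, 34.83496856689453), (103.01622009277344, 100.5029525756836), 9.972633361816406) 0.1958087912117384
std 117 [0.38735344 0.17420226 0.10019503] [0.42635877 0.21381807 0.11463899] [0.4048053  0.18937196 0.11034003] ((408.467529296875, 194.8654327392578), 21.497615814208984)
valve 78 [ 0.59015268 -0.12335524  0.09594058] ((593.1502685546875, -120.24307250976562), (54.90209197998047, 20.208433151245117), 18.151254653930664)
ptr 192
[[0.604, 0.104, 0.26], [0.604, 0.108, 0.258], [0.604, 0.112, 0.257], [0.605, 0.113, 0.26], [0.602, 0.114, 0.261], [0.603, 0.115, 0.257], [0.601, 0.118, 0.257], [0.603, 0.119, 0.263], [0.603, 0.119, 0.259], [0.6, 0.121, 0.26], [0.597, 0.122, 0.261], [0.603, 0.123, 0.261], [0.601, 0.125, 0.262], [0.596, 0.125, 0.26], [0.6, 0.129, 0.261], [0.596, 0.129, 0.259], [0.601, 0.134, 0.263], [0.601, 0.134, 0.259], [0.597, 0.134, 0.261], [0.599, 0.136, 0.256], [0.595, 0.137, 0.261], [0.598, 0.139, 0.256], [0.594, 0.14, 0.26], [0.605, 0.141, 0.259], [0.597, 0.142, 0.262]]
scales px/m [2.62 0.98]
top table ((587.526611328125, 32.9484481811523
[... 305 characters left out ...]
((594.0336303710938, -121.99004364013672), (18.961435317993164, 54.20456314086914), 89.96538543701172)
ptr 121
[[0.605, 0.102, 0.26], [0.605, 0.105, 0.262], [0.605, 0.109, 0.26], [0.601, 0.112, 0.262], [0.605, 0.112, 0.261], [0.605, 0.116, 0.263], [0.603, 0.116, 0.257], [0.601, 0.119, 0.264], [0.605, 0.119, 0.259], [0.604, 0.122, 0.264], [0.602, 0.123, 0.26], [0.599, 0.123, 0.255], [0.598, 0.126, 0.26], [0.602, 0.126, 0.259], [0.605, 0.126, 0.259], [0.6, 0.129, 0.265], [0.598, 0.129, 0.259], [0.605, 0.13, 0.258], [0.601, 0.133, 0.262], [0.598, 0.133, 0.26], [0.606, 0.133, 0.256], [0.602, 0.136, 0.258], [0.606, 0.137, 0.257], [0.6, 0.137, 0.252], [0.597, 0.139, 0.261]]
scales px/m [2.83 0.06]
```

The grey standard is at scene (160,200) and top (182,237). The purple and red ones on either side of it are decoys. The table, valve and pointer agree with the lift geometry at a yaw of about 10°, and the tip is at z ≈ 0.260.

```bash
cat >> h.py <<'E'
def go(target,jaw_deg=None):
    """print normalised shift to target TCP, in current tool axes; jaw_deg: world angle of tool x"""
    s=arm.get_state(); Rm=R.from_quat(s["tool_rot"]).as_matrix()
    d=Rm.T@(np.array(target)-s["position"])
    cur=np.degrees(np.arctan2(Rm[1,0],Rm[0,0]))
    print("shift norm",np.round(d/0.5,4),"mm",np.round(d*1000,1),"jaw now",round(cur,1),"q6",round(s["qpos"][5],3),"tcp",np.round(s["position"],4))
    print("tool y world",np.round(Rm[:,1],3))
    if jaw_deg is not None:
        dd=(jaw_deg-cur+90)%180-90   # world ccw
        sgn=1 if Rm[2,1]>0 else -1
        print("roll norm",round(sgn*np.radians(dd)/1.5,4),"deg",sgn*dd)
E
python3 - <<'E'
from h import *
go([.408,.190,.20],30)
s=arm.get_state();print(np.round(R.from_quat(s["tool_rot"]).as_matrix(),3))
im,d=arm.grab_frame("wrist"); save("w0.png",im)
E
```

```text
shift norm [-0.5157  0.0625 -0.5848] mm [-257.8   31.3 -292.4] jaw now 65.5 q6 -0.057 tcp [0.2489 0.5459 0.2312]
tool y world [-0. -0. -1.]
roll norm 0.4129 deg 35.4873487377822
[[ 0.415 -0.    -0.91 ]
 [ 0.91  -0.     0.415]
 [-0.    -1.     0.   ]]
```

View pics/w0.png

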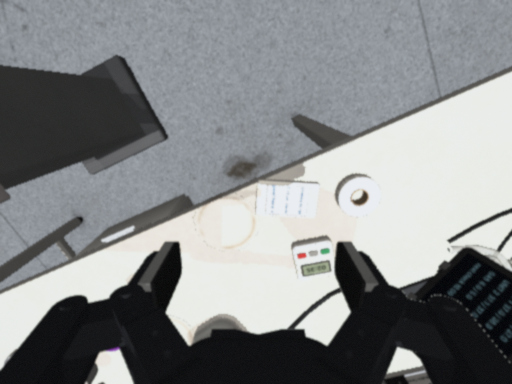

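The wrist view shows the fingers at the bottom, with the label and timer to the left of the bench. The path is clear, so I'm moving above the standard.

```bash
python3 -m handwheel '[{"gripper":-1,"x":-0.5157,"y":0.04,"z":-0.5848,"roll":0.413},{"gripper":-1,"x":-0.5157,"y":0.04,"z":-0.5848,"roll":0.413},{"gripper":-1,"x":-0.5157,"y":0.04,"z":-0.5848,"roll":0.413},{"gripper":-1,"x":-0.5157,"y":0.04,"z":-0.5848,"roll":0.413},{"gripper":-1,"x":-0.5157,"y":0.04,"z":-0.5848,"roll":0.413},{"gripper":-1,"x":-0.5157,"y":0.04,"z":-0.5848,"roll":0.413},{"gripper":-1,"x":-0.5157,"y":0.04,"z":-0.5848,"roll":0.413},{"gripper":-1,"x":-0.5157,"y":0.04,"z":-0.5848,"roll":0.413}]'
python3 - <<'E'
from h import *
im,d=arm.grab_frame("wrist"); save("w1.png",im)
P=cloud("wrist",d); 
for r in arm.regions_of("wrist","standard"):
    m=r["pixels"]&(d>0); q=P[m]; t=q[q[:,2]>.1]
    print(round(r["conf"],2),np.round(r["centre"]),m.sum(),np.median(im[m],0))
    if len(t): print(np.round(cv2.minEnclosingCircle((t[:,:2]*1000).astype(np.float32))[0],1),cv2.minEnclosingCircle((t[:,:2]*1000).astype(np.float32))[1],np.round(np.median(t,0),4),t.max(0))
go([.408,.190,.20],30)
E
```

```text
clock: 1.55
position: [0.4082, 0.1897, 0.2114]
tool_rot: [-0.683, -0.182, 0.182, 0.683]
ft_force: [-1.2, 0.8, -0.4]
opening: 0.0852
0.84 [249. 257.] 1699 [216.  43.  39.]
[441.8 112. ] 20.327022552490234 [0.44   0.1143 0.1091] [0.46033076 0.13176365 0.11123124]
0.82 [263.  71.] 1956 [150.5  87.  182. ]
[360.3 282.7] 19.903743743896484 [0.3602 0.2831 0.1091] [0.38010027 0.30255079 0.11185994]
0.61 [118. 374.] 207 [213. 205. 194.]
[369.2 153.9] 9.999999747378752e-05 [0.3692 0.1539 0.2776] [0.36922024 0.15385219 0.27757896]
0.59 [258. 178.] 1699 [101.  98.  96.]
[408.3 193.7] 19.938230514526367 [0.4074 0.195  0.1091] [0.42795015 0.21329721 0.11119908]
shift norm [-0.0006  0.0229 -0.0023] mm [-0.3 11.5 -1.2] jaw now 30.1 q6 -0.162 tcp [0.4077 0.1911 0.2115]
tool y world [-0.     0.001 -1.   ]
roll norm 0.0006 deg 0.054452579675370316
```

View pics/w1.png

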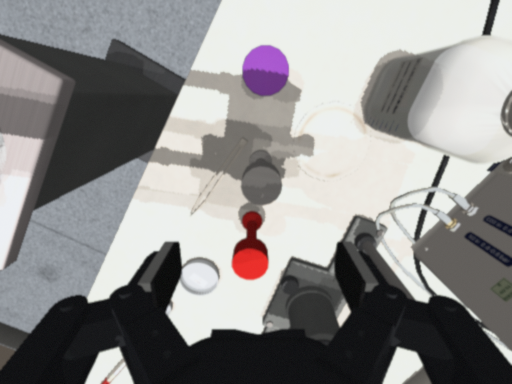

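```bash
python3 -m handwheel '[{"gripper":-1,"y":0.06},{"gripper":-1,"y":0.06}]'
python3 - <<'E'
from h import *
im,d=arm.grab_frame("wrist")
P=cloud("wrist",d); p=P[d>0]
t=p[(abs(p[:,0]-.408)<.035)&(abs(p[:,1]-.193)<.035)&(p[:,2]>.1)&(p[:,2]<.13)]
c,r=cv2.minEnclosingCircle((t[:,:2]*1000).astype(np.float32)); print(c,r,len(t),np.median(t,0))
go([c[0]/1000,c[1]/1000,.076],30)
E
```

```text
(408.49676513671875, 192.7657012939453) 19.977218627929688 1325 [0.40771565 0.19419317 0.10905517]
shift norm [0.0029 0.2709 0.0013] mm [  1.5 135.4   0.7] jaw now 30.1 q6 -0.162 tcp [0.4076 0.1914 0.2114]
tool y world [-0.     0.001 -1.   ]
roll norm 0.0012 deg 0.10451321766868205invalid input at $[0]: expected keys gripper, x, y, z, roll
```

```bash
python3 -m handwheel '[{"gripper":-1,"x":0.0025,"y":0.1,"z":0.001,"roll":0},{"gripper":-1,"x":0.0025,"y":0.2,"z":0.001,"roll":0},{"gripper":-1,"x":0.0025,"y":0.25,"z":0.001,"roll":0},{"gripper":-1,"x":0.0025,"y":0.271,"z":0.001,"roll":0},{"gripper":-1,"x":0.0025,"y":0.271,"z":0.001,"roll":0},{"gripper":-1,"x":0.0025,"y":0.271,"z":0.001,"roll":0}]'
python3 - <<'E'
from h import *
im,d=arm.grab_frame("wrist"); save("w2.png",im)
im,d=arm.grab_frame("scene"); save("s2.png",cv2.resize(im[120:270,80:280],(800,600)))
go([.4085,.1925,.076],30)
E
```

```text
clock: 2.45
position: [0.4096, 0.1918, 0.0775]
tool_rot: [-0.683, -0.184, 0.182, 0.683]
ft_force: [-0.2, -0.3, 1.2]
opening: 0.0852
shift norm [-0.0009  0.0027  0.0028] mm [-0.4  1.3  1.4] jaw now 30.0 q6 -0.162 tcp [0.4096 0.1915 0.0773]
tool y world [ 0.002  0.001 -1.   ]
roll norm 0.0001 deg 0.005885571865363204
```

View pics/w2.png

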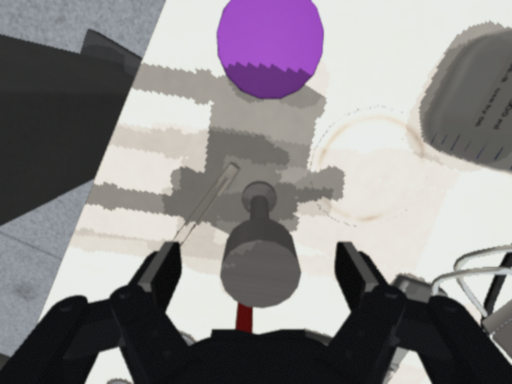

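View pics/s2.png

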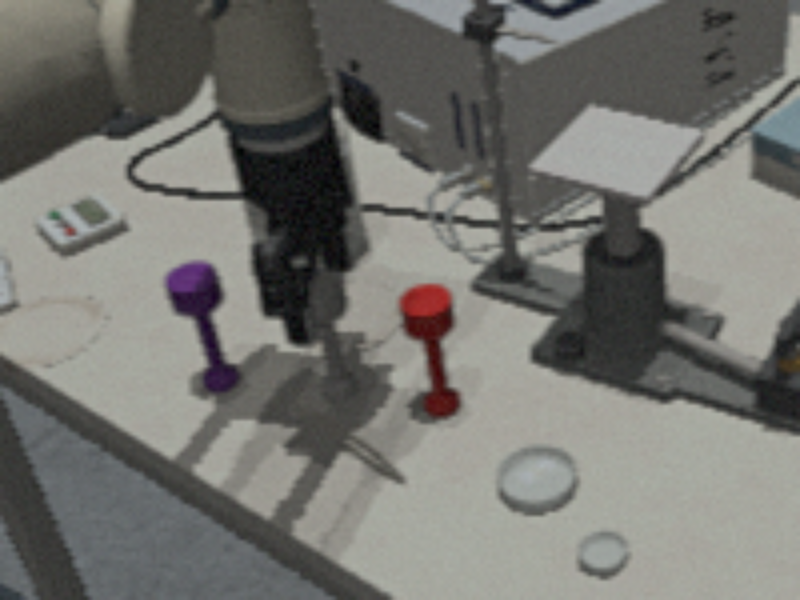

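The fingers straddle the grey head, which is centred at column 260 between jaws at about 165 and 350. Closing now.

```bash
python3 -m handwheel '[{"gripper":1,"x":0,"y":0,"z":0.002,"roll":0},{"gripper":1,"x":0,"y":0,"z":0.002,"roll":0},{"gripper":1,"x":0,"y":0,"z":0.002,"roll":0},{"gripper":1,"x":0,"y":0,"z":0.002,"roll":0},{"gripper":1,"x":0,"y":0,"z":0.002,"roll":0},{"gripper":1,"x":0,"y":0,"z":0.002,"roll":0}]'
python3 -m handwheel '[{"gripper":1,"x":0,"y":-0.06,"z":0,"roll":0},{"gripper":1,"x":0,"y":-0.12,"z":0,"roll":0},{"gripper":1,"x":0,"y":-0.2,"z":0,"roll":0},{"gripper":1,"x":0,"y":-0.3,"z":0,"roll":0},{"gripper":1,"x":0,"y":-0.4,"z":0,"roll":0},{"gripper":1,"x":0,"y":-0.44,"z":0,"roll":0},{"gripper":1,"x":0,"y":-0.44,"z":0,"roll":0},{"gripper":1,"x":0,"y":-0.44,"z":0,"roll":0}]'
python3 - <<'E'
from h import *
im,d=arm.grab_frame("wrist"); save("w3.png",im)
im,d=arm.grab_frame("scene"); save("s3.png",cv2.resize(im[90:240,80:280],(800,600)))
go([.587,.033,.29],30)
E
```

```text
clock: 3.3
position: [0.4087, 0.1921, 0.0763]
tool_rot: [-0.683, -0.183, 0.183, 0.683]
ft_force: [0.9, 1.2, 4.4]
opening: 0.0382
clock: 4.3
position: [0.408, 0.1918, 0.2936]
tool_rot: [0.683, 0.182, -0.184, -0.683]
ft_force: [-0.2, 0.3, -2.1]
opening: 0.0383
shift norm [ 0.1516  0.0063 -0.4541] mm [  75.8    3.1 -227. ] jaw now 30.0 q6 -0.159 tcp [0.4079 0.1918 0.2935]
tool y world [-0.004 -0.001 -1.   ]
roll norm -0.0001 deg -0.007866604682007505
```

View pics/w3.png

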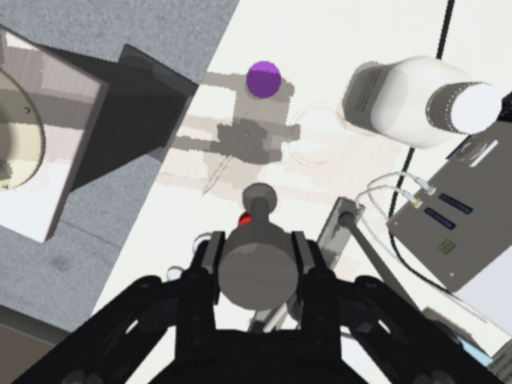

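View pics/s3.png

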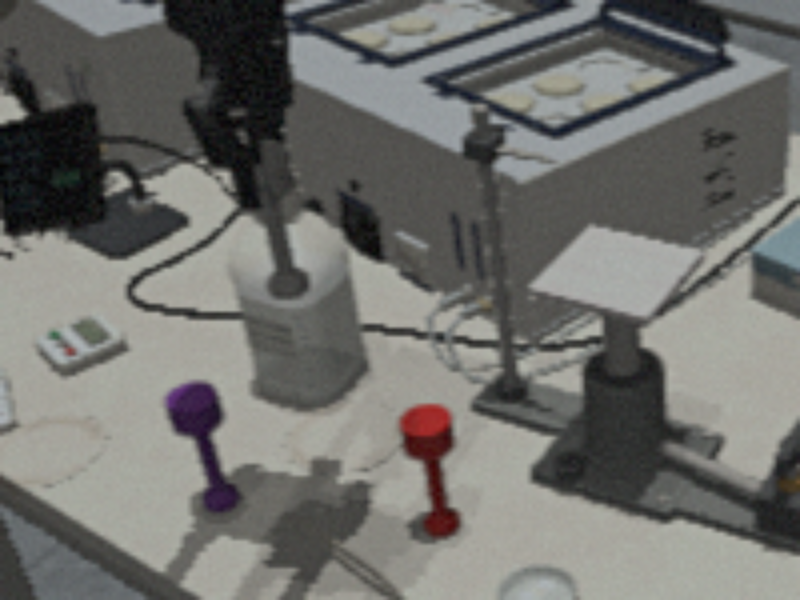

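The standard is held upright with its stem vertical. I'm carrying it over the table with the jaws turned away from the pointer.

```bash
python3 -m handwheel '[{"gripper":1,"x":0.03,"y":-0.01,"z":-0.09,"roll":0.06},{"gripper":1,"x":0.06,"y":-0.01,"z":-0.18,"roll":0.15},{"gripper":1,"x":0.09,"y":-0.01,"z":-0.27,"roll":0.25},{"gripper":1,"x":0.12,"y":-0.01,"z":-0.36,"roll":0.35},{"gripper":1,"x":0.14,"y":-0.01,"z":-0.42,"roll":0.45},{"gripper":1,"x":0.1516,"y":-0.01,"z":-0.4541,"roll":0.524},{"gripper":1,"x":0.1516,"y":-0.01,"z":-0.4541,"roll":0.524},{"gripper":1,"x":0.1516,"y":-0.01,"z":-0.4541,"roll":0.524}]'
python3 - <<'E'
from h import *
im,d=arm.grab_frame("wrist"); save("w4.png",im)
P=cloud("wrist",d);p=P[d>0]
im,d=arm.grab_frame("scene"); save("s4.png",cv2.resize(im[80:230,150:350],(800,600)))
q=cloud("scene",d)[d>0]
for n,a in(("w",p),("s",q)):
    m=(abs(a[:,0]-.587)<.09)&(abs(a[:,1]-.033)<.09)&(a[:,2]>.185)&(a[:,2]<.205); t=a[m]
    print(n,m.sum(),cv2.minAreaRect((t[:,:2]*1000).astype(np.float32)),np.median(t,0))
go([.587,.033,.272],-15)
E
```

```text
clock: 5.4
position: [0.5869, 0.0336, 0.3001]
tool_rot: [-0.701, 0.092, -0.091, 0.701]
ft_force: [-0.0, 1.0, -1.3]
opening: 0.0385
w 8343 ((587.75244140625, 33.961299896240234), (99.95147705078125, 99.90433502197266), 10.045428276062012) [0.59708703 0.04739733 0.19470895]
s 641 ((586.5090942382812, 34.88666534423828), (104.10931396484375, 100.64547729492188), 10.2622709274292) [0.57727595 0.0282442  0.19584918]
shift norm [ 0.0006  0.0577 -0.0017] mm [ 0.3 28.9 -0.9] jaw now -14.9 q6 0.26 tcp [0.5869 0.0339 0.3009]
tool y world [-0.  0. -1.]
roll norm 0.001 deg 0.08323019316797797
```

View pics/w4.png

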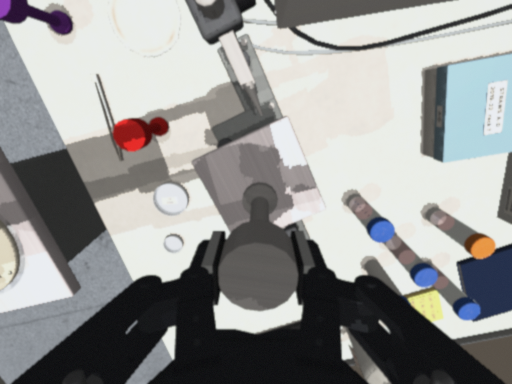

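View pics/s4.png

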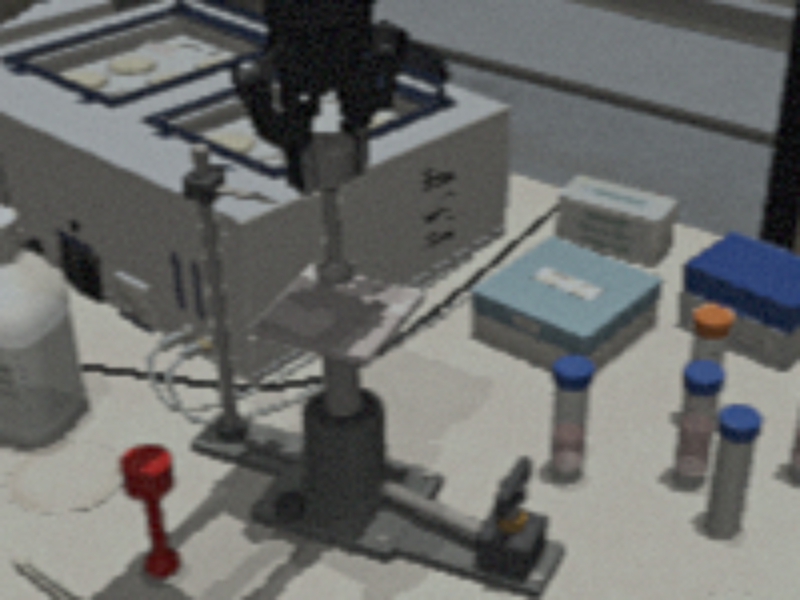

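```bash
python3 -m handwheel '[{"gripper":1,"x":0.001,"y":0.02,"z":-0.001,"roll":0},{"gripper":1,"x":0.001,"y":0.04,"z":-0.001,"roll":0},{"gripper":1,"x":0.001,"y":0.05,"z":-0.001,"roll":0},{"gripper":1,"x":0.001,"y":0.052,"z":-0.001,"roll":0},{"gripper":1,"x":0.001,"y":0.052,"z":-0.001,"roll":0}]'
python3 -m handwheel '[{"gripper":1,"x":0,"y":0.002,"z":0,"roll":0},{"gripper":1,"x":0,"y":0.002,"z":0,"roll":0}]'
python3 -m handwheel '[{"gripper":1,"x":0,"y":0.002,"z":0,"roll":0},{"gripper":1,"x":0,"y":0.002,"z":0,"roll":0}]'
python3 -m handwheel '[{"gripper":1,"x":0,"y":0.002,"z":0,"roll":0},{"gripper":1,"x":0,"y":0.002,"z":0,"roll":0}]'
```

```text
clock: 6.12
position: [0.5879, 0.0326, 0.2749]
tool_rot: [-0.701, 0.092, -0.093, 0.701]
ft_force: [-0.1, 0.8, -2.1]
opening: 0.0384
clock: 6.38
position: [0.5879, 0.0326, 0.2739]
tool_rot: [-0.701, 0.092, -0.093, 0.701]
ft_force: [0.1, -0.5, -1.6]
opening: 0.0385
clock: 6.62
position: [0.5878, 0.0326, 0.2727]
tool_rot: [0.701, -0.093, 0.092, -0.701]
ft_force: [-0.0, 0.4, -1.9]
opening: 0.0384
clock: 6.88
position: [0.5878, 0.0326, 0.2716]
tool_rot: [0.701, -0.093, 0.092, -0.701]
ft_force: [0.1, -0.6, -2.5]
opening: 0.0384
```

```bash
python3 -m handwheel '[{"gripper":1,"x":0,"y":0.0015,"z":0,"roll":0},{"gripper":1,"x":0,"y":0.0015,"z":0,"roll":0}]'
python3 -m handwheel '[{"gripper":1,"x":0,"y":0.001,"z":0,"roll":0},{"gripper":1,"x":0,"y":0.001,"z":0,"roll":0}]'
python3 - <<'E'
from h import *
im,d=arm.grab_frame("wrist"); save("w5.png",im)
im,d=arm.grab_frame("scene"); save("s5.png",cv2.resize(im[80:200,160:320],(800,600)))
E
```

```text
clock: 7.12
position: [0.5879, 0.0326, 0.2715]
tool_rot: [-0.701, 0.092, -0.093, 0.701]
ft_force: [-0.0, -0.3, 0.1]
opening: 0.038
clock: 7.38
position: [0.5879, 0.0326, 0.2714]
tool_rot: [-0.701, 0.092, -0.093, 0.701]
ft_force: [-0.6, 0.4, 3.8]
opening: 0.0381
```

View pics/w5.png

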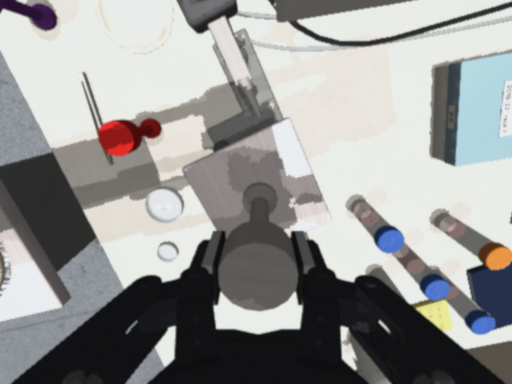

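View pics/s5.png

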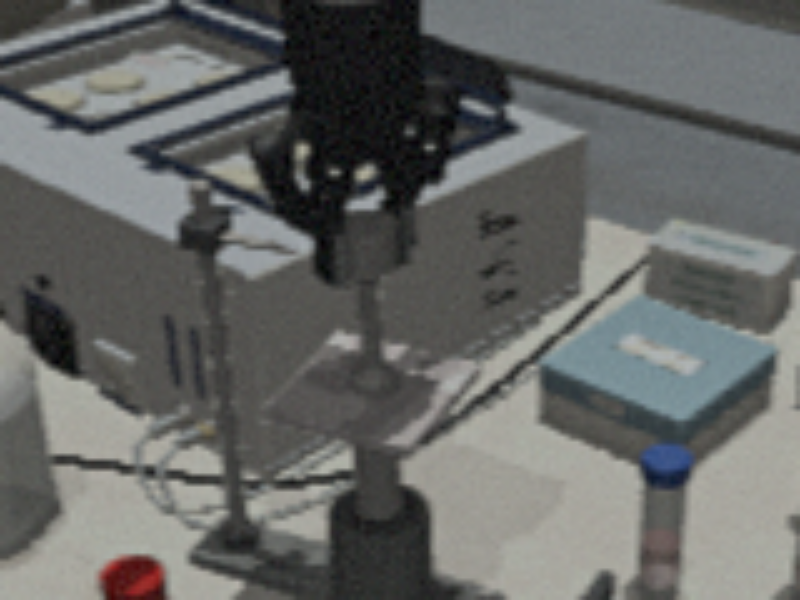

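There is contact at TCP z 0.2714, and the foot is flat on the table centre. I'm opening gradually.

```bash
python3 -m handwheel '[{"gripper":0.2,"x":0,"y":-0.001,"z":0,"roll":0},{"gripper":0.1,"x":0,"y":-0.001,"z":0,"roll":0},{"gripper":0.05,"x":0,"y":-0.001,"z":0,"roll":0},{"gripper":0,"x":0,"y":-0.001,"z":0,"roll":0},{"gripper":-0.05,"x":0,"y":-0.001,"z":0,"roll":0},{"gripper":-0.1,"x":0,"y":-0.001,"z":0,"roll":0},{"gripper":-0.15,"x":0,"y":-0.001,"z":0,"roll":0}]'
python3 - <<'E'
from h import *
im,d=arm.grab_frame("wrist"); save("w6.png",im)
im,d=arm.grab_frame("scene"); save("s6.png",cv2.resize(im[80:200,160:320],(800,600)))
E
```

```text
clock: 8.35
position: [0.5878, 0.0326, 0.271]
tool_rot: [0.701, -0.093, 0.093, -0.701]
ft_force: [-0.3, -0.1, 0.2]
opening: 0.0493
```

View pics/w6.png

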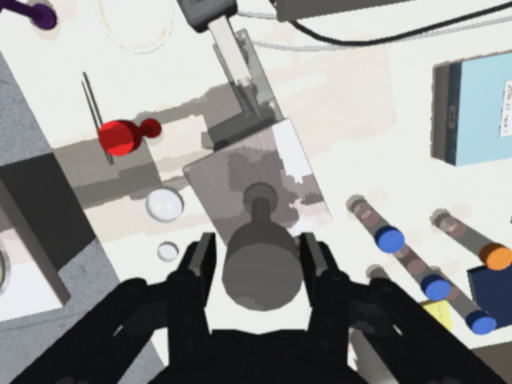

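View pics/s6.png

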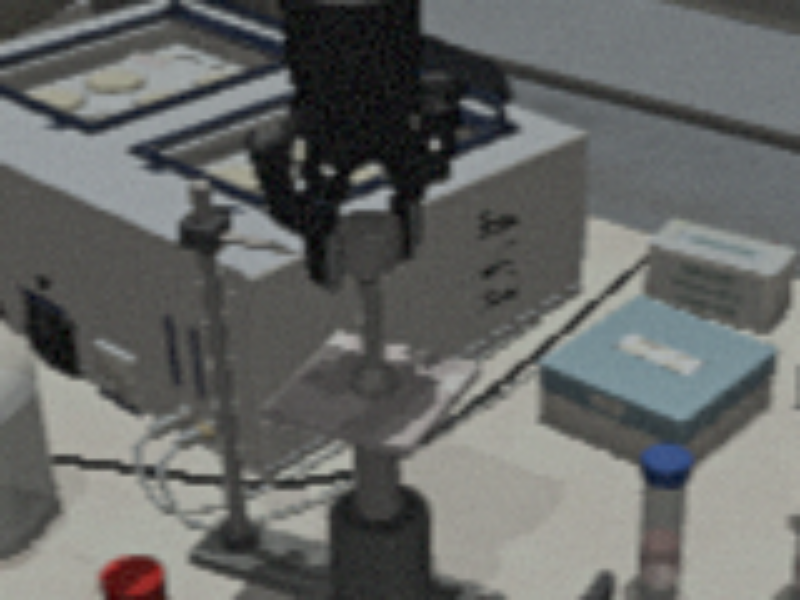

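It stands free between the pads. I'm opening fully and backing straight up.

```bash
python3 -m handwheel '[{"gripper":-0.4,"x":0,"y":0,"z":0,"roll":0},{"gripper":-1,"x":0,"y":0,"z":0,"roll":0},{"gripper":-1,"x":0,"y":-0.02,"z":0,"roll":0},{"gripper":-1,"x":0,"y":-0.06,"z":0,"roll":0},{"gripper":-1,"x":0,"y":-0.12,"z":0,"roll":0},{"gripper":-1,"x":0,"y":-0.18,"z":0,"roll":0},{"gripper":-1,"x":0,"y":-0.18,"z":0,"roll":0}]'
python3 - <<'E'
from h import *
im,d=arm.grab_frame("wrist"); save("w7.png",im)
go([.594,-.122,.361],-80)
go([.594,-.122,.361],10)
E
```

```text
clock: 9.32
position: [0.5882, 0.0326, 0.365]
tool_rot: [-0.701, 0.09, -0.095, 0.701]
ft_force: [0.8, 0.1, 0.2]
opening: 0.0854
shift norm [ 0.0915  0.0035 -0.2956] mm [  45.8    1.8 -147.8] jaw now -15.0 q6 0.26 tcp [0.5881 0.0326 0.3627]
tool y world [ 0.003 -0.    -1.   ]
roll norm 0.7558 deg 64.95994130082818
shift norm [ 0.0915  0.0035 -0.2956] mm [  45.8    1.8 -147.8] jaw now -15.0 q6 0.26 tcp [0.5881 0.0326 0.3627]
tool y world [ 0.003 -0.    -1.   ]
roll norm -0.2914 deg -25.040058699171823
```

View pics/w7.png

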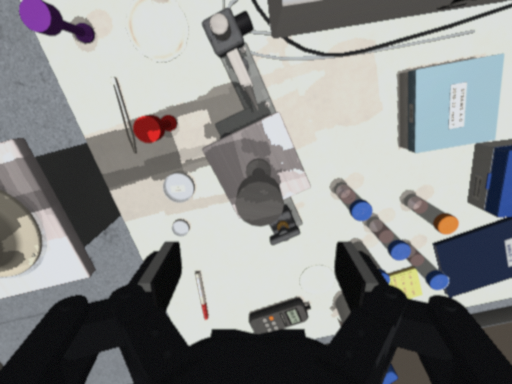

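```bash
python3 -m handwheel '[{"gripper":-1,"x":0.02,"y":0,"z":-0.06,"roll":0.1},{"gripper":-1,"x":0.05,"y":0,"z":-0.16,"roll":0.2},{"gripper":-1,"x":0.08,"y":0,"z":-0.26,"roll":0.32},{"gripper":-1,"x":0.0915,"y":0,"z":-0.2956,"roll":0.44},{"gripper":-1,"x":0.0915,"y":0,"z":-0.2956,"roll":0.56},{"gripper":-1,"x":0.0915,"y":0,"z":-0.2956,"roll":0.68},{"gripper":-1,"x":0.0915,"y":0,"z":-0.2956,"roll":0.756},{"gripper":-1,"x":0.0915,"y":0,"z":-0.2956,"roll":0.756}]'
python3 - <<'E'
from h import *
im,d=arm.grab_frame("wrist"); save("w8.png",im)
P=cloud("wrist",d); p=P[d>0]
for r in arm.regions_of("wrist","valve_grip"): print(r["conf"],r["centre"])
t=p[(abs(p[:,0]-.594)<.045)&(abs(p[:,1]+.122)<.045)&(p[:,2]>.09)&(p[:,2]<.105)]
print(len(t),cv2.minAreaRect((t[:,:2]*1000).astype(np.float32)),np.median(t,0))
t=p[(abs(p[:,0]-.594)<.15)&(abs(p[:,1]+.122)<.15)&(p[:,2]>.1)&(p[:,2]<.13)]
im,d=arm.grab_frame("scene"); save("s8.png",cv2.resize(im[80:260,150:390],(800,600)))
p=cloud("scene",d)[d>0]
t=p[(p[:,0]>.62)&(abs(p[:,1]+.16)<.12)&(p[:,2]>.1)&(p[:,2]<.125)]
print("tubes",np.round(t[np.argsort(t[:,0])][:12],3).tolist())
go([.594,-.122,.08],-80)
E
```

```text
clock: 10.38
position: [0.5936, -0.122, 0.3596]
tool_rot: [0.542, -0.455, 0.454, -0.542]
ft_force: [0.1, 0.5, -0.3]
opening: 0.0854
0.73 [257.5, 151.3]
0.16 [307.3, 255.0]
290 ((595.6947631835938, -121.79649353027344), (53.88035583496094, 18.474315643310547), 9.777727127075195) [ 0.59662736 -0.12216605  0.09570464]
tubes [[0.705, -0.095, 0.114], [0.706, -0.095, 0.11], [0.708, -0.102, 0.107], [0.708, -0.101, 0.115], [0.708, -0.098, 0.102], [0.709, -0.104, 0.116], [0.709, -0.094, 0.104], [0.709, -0.097, 0.109], [0.71, -0.104, 0.111], [0.71, -0.089, 0.101], [0.71, -0.089, 0.105], [0.71, -0.104, 0.107]]
shift norm [5.000e-04 5.607e-01 1.200e-03] mm [2.000e-01 2.803e+02 6.000e-01] jaw now -79.9 q6 1.136 tcp [ 0.5936 -0.122   0.3603]
tool y world [-0.001  0.    -1.   ]
roll norm 0.0013 deg 0.10934037036439292
```

View pics/w8.png

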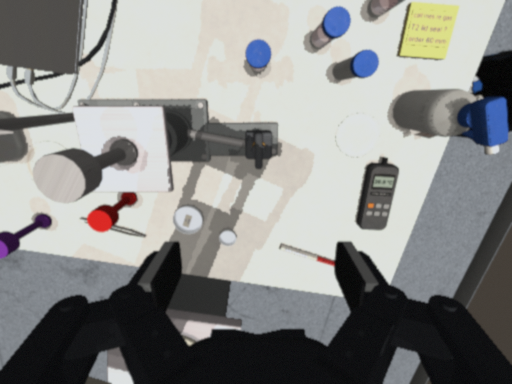

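View pics/s8.png

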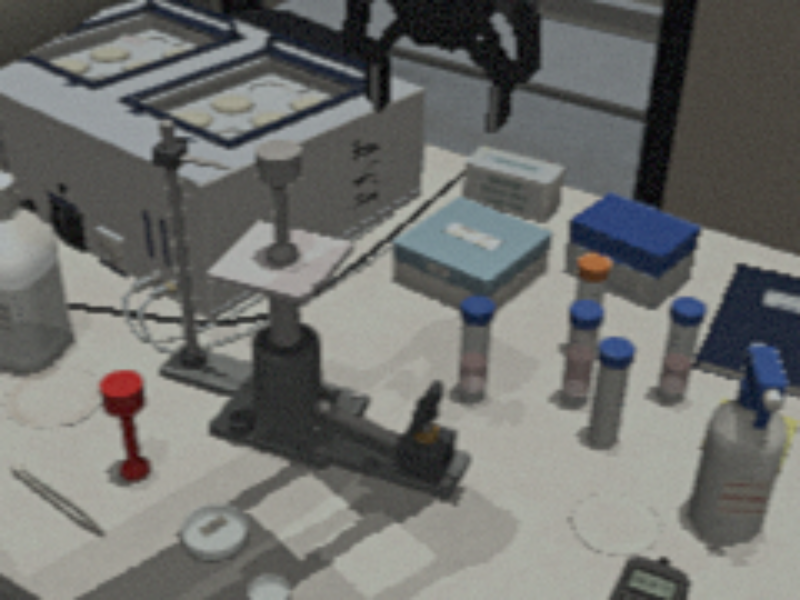

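```bash
python3 - <<'E'
from h import *
K,Rm,t=cal("wrist"); c=-Rm.T@t; s=arm.get_state(); T=R.from_quat(s["tool_rot"]).as_matrix()
o=T.T@(c-s["position"]); print("cam in tool",o)
for a in (0,.7,1.2):
    Tn=R.from_rotvec([0,0,a]).as_matrix()@T
    print(a,np.array([.595,-.122,.078])+Tn@o)
go([.595,-.122,.08],-80.1)
E
```

```text
cam in tool [-0.00031788 -0.1415675   0.08200119]
0 [ 0.67581313 -0.10733186  0.21949112]
0.7 [ 0.64735982 -0.05871993  0.21949112]
1.2 [ 0.61061198 -0.04136389  0.21949112]
shift norm [0.0008 0.5607 0.0032] mm [  0.4 280.3   1.6] jaw now -79.9 q6 1.136 tcp [ 0.5936 -0.122   0.3603]
tool y world [-0.001  0.    -1.   ]
roll norm 0.0024 deg 0.20934037036438724
```

```bash
python3 -m handwheel '[{"gripper":-0.4,"x":0.0008,"y":0.12,"z":0.0032,"roll":0.0024},{"gripper":-0.4,"x":0.0008,"y":0.24,"z":0.0032,"roll":0.0024},{"gripper":-0.4,"x":0.0008,"y":0.36,"z":0.0032,"roll":0.0024},{"gripper":-0.4,"x":0.0008,"y":0.46,"z":0.0032,"roll":0.0024},{"gripper":-0.4,"x":0.0008,"y":0.52,"z":0.0032,"roll":0.0024},{"gripper":-0.4,"x":0.0008,"y":0.55,"z":0.0032,"roll":0.0024},{"gripper":-0.4,"x":0.0008,"y":0.566,"z":0.0032,"roll":0.0024},{"gripper":-0.4,"x":0.0008,"y":0.566,"z":0.0032,"roll":0.0024}]'
python3 - <<'E'
from h import *
im,d=arm.grab_frame("wrist"); save("w9.png",im)
im,d=arm.grab_frame("scene"); save("s9.png",cv2.resize(im[80:260,150:390],(800,600)))
go([.595,-.122,.077],-80.1)
E
```

```text
clock: 11.52
position: [0.5957, -0.1222, 0.0788]
tool_rot: [-0.541, 0.455, -0.456, 0.541]
ft_force: [-0.0, 0.2, 0.1]
opening: 0.0598
shift norm [-0.0011  0.0055 -0.0021] mm [-0.6  2.8 -1.1] jaw now -80.2 q6 1.142 tcp [ 0.5961 -0.1224  0.0798]
tool y world [ 0.003 -0.001 -1.   ]
roll norm -0.0013 deg -0.10855284602735082
```

View pics/w9.png

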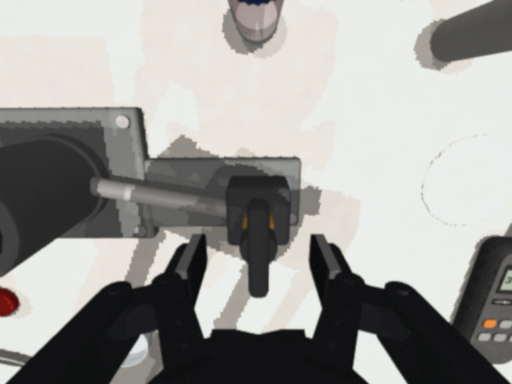

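View pics/s9.png

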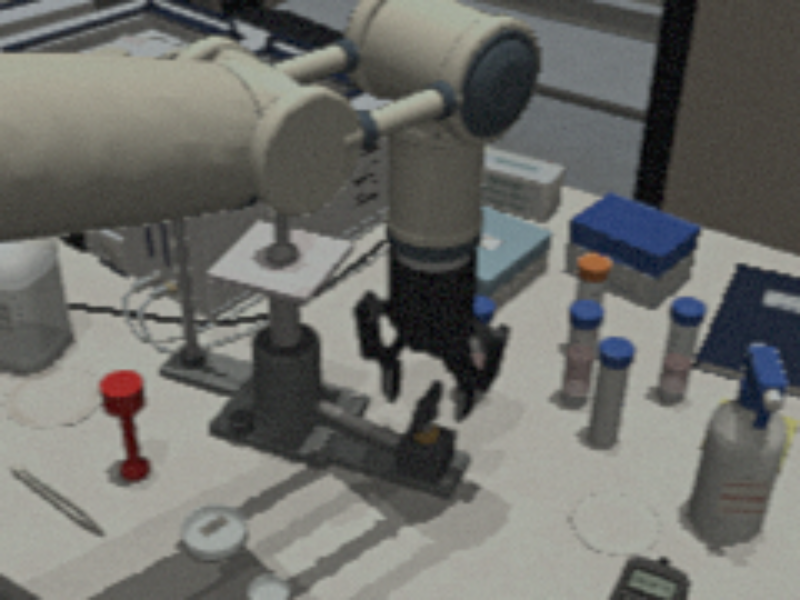

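The bar is centred between the fingers at column 258, vertical in the image, and the scene view shows the table. Gripping the bar.

```bash
python3 -m handwheel '[{"gripper":-0.4,"x":-0.001,"y":0.004,"z":-0.002,"roll":0},{"gripper":0.3,"x":-0.001,"y":0.004,"z":-0.002,"roll":0},{"gripper":1,"x":-0.001,"y":0.004,"z":-0.002,"roll":0},{"gripper":1,"x":-0.001,"y":0.004,"z":-0.002,"roll":0},{"gripper":1,"x":-0.001,"y":0.004,"z":-0.002,"roll":0},{"gripper":1,"x":-0.001,"y":0.004,"z":-0.002,"roll":0}]'
cat >> h.py <<'E'
def table(save_as=None,top=False):
    s=arm.get_state(); T=R.from_quat(s["tool_rot"]).as_matrix()
    im,d=arm.grab_frame("scene"); P=cloud("scene",d); p=P[d>0]
    if save_as: save(save_as,cv2.resize(im[80:260,150:390],(800,600)))
    # front half of table & bench reference
    m=(abs(p[:,0]-.56)<.02)&(abs(p[:,1]-.01)<.035)&(p[:,2]>.11)&(p[:,2]<.21)
    h=p[m][:,2]; h=h[h>np.percentile(h,90)-.012] if m.sum() else h
    print("t",round(s["clock"],2),"jaw",round(np.degrees(np.arctan2(T[1,0],T[0,0])),1),"table z",round(float(np.median(h)),4),m.sum(),"t2",round(arm.get_state()["clock"],2),"tq",np.round(s["ft_torque"],2))
E
python3 - <<'E'
from h import *
table("s10.png");table();go([.595,-.122,.077],-80.1)
E
```

```text
clock: 12.38
position: [0.5944, -0.1225, 0.0764]
tool_rot: [0.541, -0.455, 0.456, -0.541]
ft_force: [-0.5, -4.6, 1.5]
opening: 0.0107
t 12.38 jaw -80.2 table z 0.1957 288 t2 12.43 tq [-0.59 -0.1   0.17]
t 12.43 jaw -80.2 table z 0.1959 293 t2 12.47 tq [-0.74 -0.03  0.22]
shift norm [-0.0008 -0.0012  0.0013] mm [-0.4 -0.6  0.7] jaw now -80.2 q6 1.142 tcp [ 0.5944 -0.1225  0.0764]
tool y world [ 0.001 -0.001 -1.   ]
roll norm -0.0017 deg -0.14216991108055765
```

View pics/s10.png

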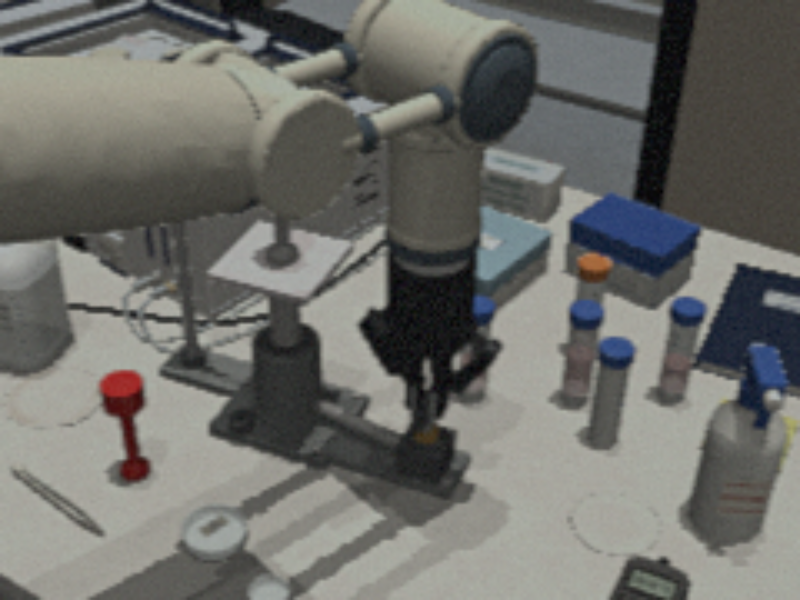

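The bar is gripped, with an opening of 10.7 mm. I'm opening to 0.6 rad, which is below the sinking range.

```bash
python3 -m handwheel '[{"gripper":1,"x":0,"y":0,"z":0,"roll":-0.08},{"gripper":1,"x":0,"y":0,"z":0,"roll":-0.16},{"gripper":1,"x":0,"y":0,"z":0,"roll":-0.24},{"gripper":1,"x":0,"y":0,"z":0,"roll":-0.32},{"gripper":1,"x":0,"y":0,"z":0,"roll":-0.4},{"gripper":1,"x":0,"y":0,"z":0,"roll":-0.4},{"gripper":1,"x":0,"y":0,"z":0,"roll":-0.4}]'
python3 - <<'E'
from h import *
table("s11.png")
im,d=arm.grab_frame("wrist"); save("w11.png",im)
P=cloud("wrist",d);p=P[d>0]
t=p[(abs(p[:,0]-.594)<.045)&(abs(p[:,1]+.122)<.045)&(p[:,2]>.09)&(p[:,2]<.100)]
print(len(t),cv2.minAreaRect((t[:,:2]*1000).astype(np.float32)) if len(t) else 0)
E
```

```text
clock: 13.35
position: [0.595, -0.1237, 0.0764]
tool_rot: [0.652, -0.275, 0.277, -0.65]
ft_force: [3.6, -9.6, -0.5]
opening: 0.0106
t 13.35 jaw -45.9 table z 0.196 286 t2 13.4 tq [-1.41 -0.47  0.15]
2446 ((595.6661987304688, -121.68928527832031), (49.73799514770508, 35.8293342590332), 76.15454864501953)
```

View pics/w11.png

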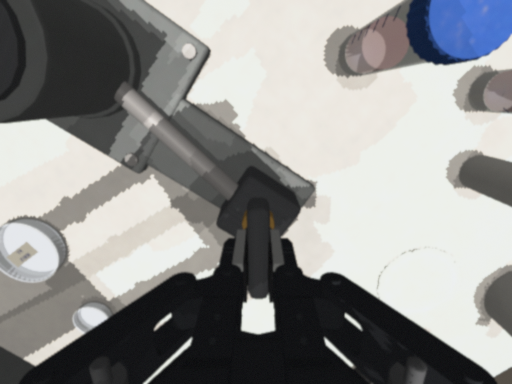

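View pics/s11.png

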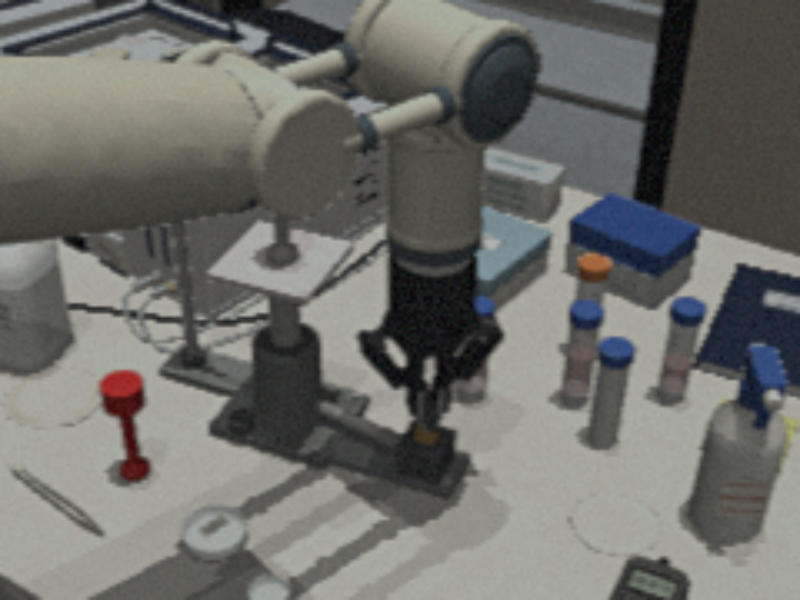

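The bar turned with the jaws and the table still holds at 0.196. I'm stepping on finely.

```bash
m(){ python3 -c "
from h import *
table()"; }
python3 -m handwheel '[{"gripper":1,"x":0.0014,"y":0,"z":-0.0014,"roll":-0.04},{"gripper":1,"x":0.0014,"y":0,"z":-0.0014,"roll":-0.06},{"gripper":1,"x":0.0014,"y":0,"z":-0.0014,"roll":-0.06}]' | grep -E "clock|force"; m
python3 -m handwheel '[{"gripper":1,"x":0,"y":0,"z":0,"roll":-0.02},{"gripper":1,"x":0,"y":0,"z":0,"roll":-0.02}]' | grep -E "clock|force"; m
python3 -m handwheel '[{"gripper":1,"x":0,"y":0,"z":0,"roll":-0.02},{"gripper":1,"x":0,"y":0,"z":0,"roll":-0.02}]' | grep -E "clock|force"; m;m
```

```text
clock: 13.82
ft_force: [3.9, -6.8, 0.4]
t 13.82 jaw -40.7 table z 0.1962 293 t2 13.88 tq [-1.05 -0.51  0.05]
clock: 14.12
ft_force: [3.5, -6.7, -0.1]
t 14.12 jaw -39.0 table z 0.1961 289 t2 14.18 tq [-1.02 -0.53  0.02]
clock: 14.42
ft_force: [4.7, -6.1, -0.5]
t 14.43 jaw -37.3 table z 0.1958 296 t2 14.47 tq [-1.09 -0.58  0.  ]
t 14.47 jaw -37.3 table z 0.1959 298 t2 14.53 tq [-1.09 -0.55  0.03]
```

```bash
m(){ python3 -c "
from h import *
table()"; }
python3 -m handwheel '[{"gripper":1,"x":0,"y":0,"z":0,"roll":-0.02},{"gripper":1,"x":0,"y":0,"z":0,"roll":-0.02}]' | grep -E "force"; m
python3 -m handwheel '[{"gripper":1,"x":0,"y":0,"z":0,"roll":-0.02},{"gripper":1,"x":0,"y":0,"z":0,"roll":-0.02}]' | grep -E "force"; m;m
```

```text
ft_force: [4.6, -6.9, -0.9]
t 14.78 jaw -35.6 table z 0.1959 301 t2 14.82 tq [-1.03 -0.63  0.02]
ft_force: [5.3, -8.6, -0.3]
t 15.07 jaw -33.9 table z 0.1959 297 t2 15.12 tq [-1.09 -0.71  0.07]
t 15.12 jaw -33.9 table z 0.196 297 t2 15.18 tq [-1.07 -0.71  0.  ]
```

```bash
m(){ python3 -c "
from h import *
table()"; }
python3 -m handwheel '[{"gripper":1,"x":0,"y":0,"z":0,"roll":-0.02},{"gripper":1,"x":0,"y":0,"z":0,"roll":-0.02}]' | grep -E "force"; m
python3 -m handwheel '[{"gripper":1,"x":0,"y":0,"z":0,"roll":-0.02},{"gripper":1,"x":0,"y":0,"z":0,"roll":-0.02}]' | grep -E "force"; m;m
```

```text
ft_force: [5.7, -6.7, -0.9]
t 15.43 jaw -32.1 table z 0.1958 290 t2 15.47 tq [-1.13 -0.69  0.02]
ft_force: [4.9, -7.4, -0.9]
t 15.72 jaw -30.4 table z 0.196 295 t2 15.78 tq [-1.11 -0.71  0.06]
t 15.78 jaw -30.4 table z 0.1958 299 t2 15.82 tq [-1.18 -0.76  0.04]
```

```bash
m(){ python3 -c "
from h import *
table()"; }
python3 -m handwheel '[{"gripper":1,"x":0,"y":0,"z":0,"roll":-0.02},{"gripper":1,"x":0,"y":0,"z":0,"roll":-0.02}]' | grep -E "force"; m
python3 -m handwheel '[{"gripper":1,"x":0,"y":0,"z":0,"roll":-0.02},{"gripper":1,"x":0,"y":0,"z":0,"roll":-0.02}]' | grep -E "force"; m;m
```

```text
ft_force: [5.4, -7.4, -0.9]
t 16.07 jaw -28.7 table z 0.196 294 t2 16.12 tq [-1.13 -0.77  0.01]
ft_force: [6.3, -6.8, -0.8]
t 16.38 jaw -27.0 table z 0.196 296 t2 16.43 tq [-1.15 -0.81  0.06]
t 16.43 jaw -27.0 table z 0.196 287 t2 16.48 tq [-1.15 -0.84 -0.03]
```

```bash
m(){ python3 -c "
from h import *
table()"; }
python3 -m handwheel '[{"gripper":1,"x":0,"y":0,"z":0,"roll":-0.02},{"gripper":1,"x":0,"y":0,"z":0,"roll":-0.02}]' | grep -E "force"; m
python3 -m handwheel '[{"gripper":1,"x":0,"y":0,"z":0,"roll":-0.02},{"gripper":1,"x":0,"y":0,"z":0,"roll":-0.02}]' | grep -E "force"; m;m
```

```text
ft_force: [5.9, -8.0, -0.6]
t 16.73 jaw -25.3 table z 0.1933 292 t2 16.77 tq [-1.22 -0.88  0.08]
ft_force: [6.0, -7.2, -1.3]
t 17.02 jaw -23.5 table z 0.1879 285 t2 17.07 tq [-1.25 -0.89  0.07]
t 17.07 jaw -23.6 table z 0.1867 276 t2 17.12 tq [-1.21 -0.89  0.  ]
```

The table is sinking at about 2.3 cm/s and needs to reach z ≈ 0.1495. I'll hold here briefly, then slow it.

```bash
m(){ python3 -c "
from h import *
table($1)"; }
python3 -m handwheel '[{"gripper":1,"x":0,"y":0,"z":0,"roll":0},{"gripper":1,"x":0,"y":0,"z":0,"roll":0},{"gripper":1,"x":0,"y":0,"z":0,"roll":0},{"gripper":1,"x":0,"y":0,"z":0,"roll":0},{"gripper":1,"x":0,"y":0,"z":0,"roll":0.02},{"gripper":1,"x":0,"y":0,"z":0,"roll":0.07}]' | grep -E "force|clock"; m '"s20.png"';m
```

```text
clock: 17.88
ft_force: [5.5, -6.8, -0.2]
t 17.88 jaw -29.7 table z 0.1725 251 t2 17.93 tq [-1.11 -0.69  0.22]
t 17.93 jaw -29.9 table z 0.1726 246 t2 17.98 tq [-1.13 -0.79 -0.16]
```

View pics/s20.png

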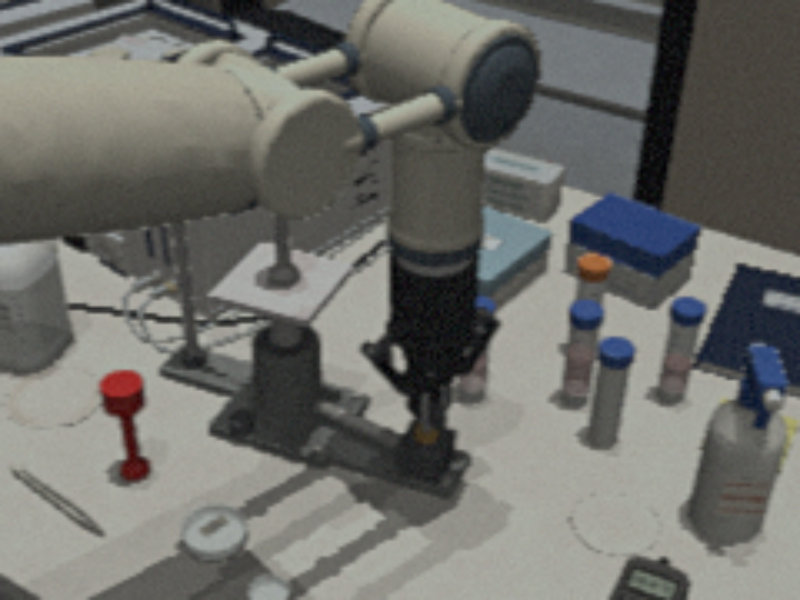

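Stopped at 0.1725 with the standard upright. About 23 mm to go, so another burst.

```bash
m(){ python3 -c "
from h import *
table($1)"; }
python3 -m handwheel '[{"gripper":1,"x":0,"y":0,"z":0,"roll":-0.04},{"gripper":1,"x":0,"y":0,"z":0,"roll":-0.066},{"gripper":1,"x":0,"y":0,"z":0,"roll":-0.066},{"gripper":1,"x":0,"y":0,"z":0,"roll":-0.066},{"gripper":1,"x":0,"y":0,"z":0,"roll":-0.066},{"gripper":1,"x":0,"y":0,"z":0,"roll":-0.02},{"gripper":1,"x":0,"y":0,"z":0,"roll":0}]' | grep -E "force|clock"; m '"s21.png"';m
```

```text
clock: 18.85
ft_force: [5.9, -8.3, 0.1]
t 18.85 jaw -29.6 table z 0.1636 241 t2 18.9 tq [-1.17 -0.8   0.16]
t 18.9 jaw -29.7 table z 0.1635 238 t2 18.95 tq [-1.17 -0.78 -0.01]
```

```bash
m(){ python3 -c "
from h import *
table($1)"; }
python3 -m handwheel '[{"gripper":1,"x":0,"y":0,"z":0,"roll":-0.04},{"gripper":1,"x":0,"y":0,"z":0,"roll":-0.066},{"gripper":1,"x":0,"y":0,"z":0,"roll":-0.066},{"gripper":1,"x":0,"y":0,"z":0,"roll":-0.066},{"gripper":1,"x":0,"y":0,"z":0,"roll":-0.066},{"gripper":1,"x":0,"y":0,"z":0,"roll":-0.066},{"gripper":1,"x":0,"y":0,"z":0,"roll":-0.02},{"gripper":1,"x":0,"y":0,"z":0,"roll":0}]' | grep -E "force|clock"; m '"s22.png"';m
python3 - <<'E'
from h import *
go([.595,-.122,.0765],-80.2)
E
```

```text
clock: 19.95
ft_force: [5.3, -8.1, 0.1]
t 19.95 jaw -29.6 table z 0.153 227 t2 20.0 tq [-1.19 -0.77  0.16]
t 20.0 jaw -29.7 table z 0.153 222 t2 20.05 tq [-1.17 -0.81  0.04]
shift norm [-0.0031 -0.0001  0.0033] mm [-1.5 -0.1  1.6] jaw now -29.6 q6 0.256 tcp [ 0.5955 -0.1242  0.0764]
tool y world [ 0.003 -0.002 -1.   ]
roll norm 0.5886 deg 50.5902496410031
```

View pics/s22.png

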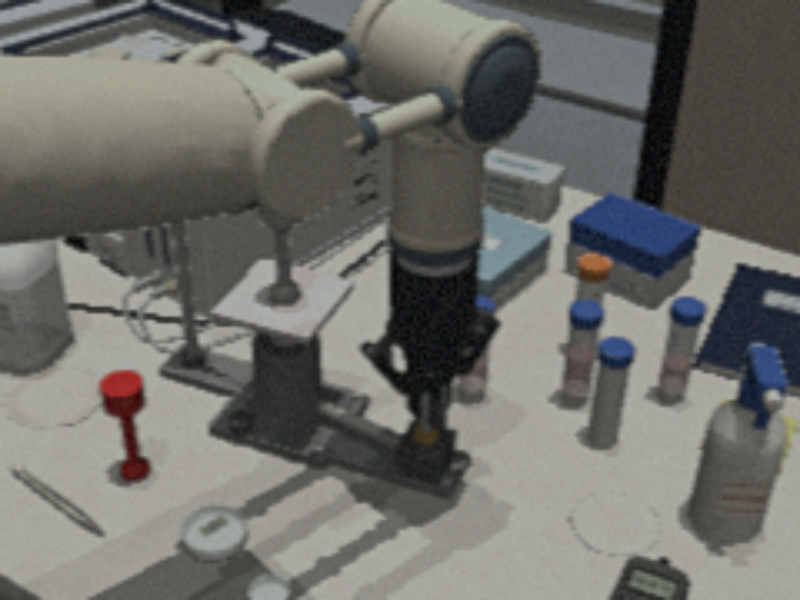

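At 0.153. One last nudge of about 3 mm, then I shut the valve.

```bash
m(){ python3 -c "
from h import *
table($1)"; }
python3 -m handwheel '[{"gripper":1,"x":0,"y":0,"z":0,"roll":-0.04},{"gripper":1,"x":0,"y":0,"z":0,"roll":-0.06},{"gripper":1,"x":0,"y":0,"z":0,"roll":-0.02},{"gripper":1,"x":0,"y":0,"z":0,"roll":0},{"gripper":1,"x":0,"y":0,"z":0,"roll":0}]' | grep -E "force|clock"; m;m
python3 - <<'E'
from h import *
go([.595,-.122,.0765],-80.2)
E
```

```text
clock: 20.68
ft_force: [6.3, -7.3, -1.3]
t 20.68 jaw -29.6 table z 0.1519 221 t2 20.73 tq [-1.17 -0.75 -0.07]
t 20.73 jaw -29.6 table z 0.1518 220 t2 20.77 tq [-1.11 -0.79 -0.07]
shift norm [-0.0031 -0.0001  0.0034] mm [-1.6 -0.1  1.7] jaw now -29.6 q6 0.256 tcp [ 0.5955 -0.1242  0.0764]
tool y world [ 0.004 -0.003 -1.   ]
roll norm 0.5889 deg 50.61555481007667
```

Table at 0.1518, so the top is at about 0.2615 against the tip at about 0.260. Shutting the valve and releasing the bar.

```bash
python3 -m handwheel '[{"gripper":1,"x":0,"y":0,"z":0,"roll":0.1},{"gripper":1,"x":0,"y":0,"z":0,"roll":0.2},{"gripper":1,"x":0,"y":0,"z":0,"roll":0.3},{"gripper":1,"x":0,"y":0,"z":0,"roll":0.4},{"gripper":1,"x":0,"y":0,"z":0,"roll":0.5},{"gripper":1,"x":0,"y":0,"z":0,"roll":0.57},{"gripper":1,"x":0,"y":0,"z":0,"roll":0.59},{"gripper":1,"x":0,"y":0,"z":0,"roll":0.59}]'
python3 -m handwheel '[{"gripper":0.5,"x":0,"y":0,"z":0,"roll":0},{"gripper":0.2,"x":0,"y":0,"z":0,"roll":0},{"gripper":-0.4,"x":0,"y":0,"z":0,"roll":0},{"gripper":-0.4,"x":0,"y":0,"z":0,"roll":0},{"gripper":-0.4,"x":0,"y":-0.05,"z":0,"roll":0}]'
python3 -m handwheel '[{"gripper":-0.4,"x":0,"y":-0.1,"z":0,"roll":0},{"gripper":-0.4,"x":0,"y":-0.2,"z":0,"roll":0},{"gripper":-0.4,"x":0,"y":-0.3,"z":0,"roll":0},{"gripper":-0.4,"x":0,"y":-0.4,"z":0,"roll":0},{"gripper":-0.4,"x":0,"y":-0.5,"z":0,"roll":0},{"gripper":-0.4,"x":0,"y":-0.52,"z":0,"roll":0},{"gripper":-0.4,"x":0,"y":-0.52,"z":0,"roll":0}]'
cat > look.py <<'E'
from h import *
import sys
k=sys.argv[1]
for n in ("scene","top","wrist"):
    im,d=arm.grab_frame(n); P=cloud(n,d); p=P[d>0]
    if n=="scene": save("S"+k+".png",cv2.resize(im[90:240,150:350],(800,600)))
    if n=="wrist": save("W"+k+".png",im)
    def box(c,r,z0,z1): return p[(abs(p[:,0]-c[0])<r)&(abs(p[:,1]-c[1])<r)&(p[:,2]>z0)&(p[:,2]<z1)]
    t=box((.588,.033),.03,.22,.32)
    if len(t):
        top=t[t[:,2]>np.percentile(t[:,2],97)-.006]
        print(n,"head",len(t),"top p50/p90",np.round(np.percentile(top[:,2],[50,90]),4),"circ",cv2.minEnclosingCircle((top[:,:2]*1000).astype(np.float32)))
    t=box((.588,.033),.09,.13,.17)
    if len(t): print(" table",len(t),np.round(np.median(t[t[:,2]>np.percentile(t[:,2],95)-.008][:,2]),4))
    t=p[(abs(p[:,0]-.603)<.012)&(p[:,1]>.095)&(p[:,1]<.125)&(p[:,2]>.2)]
    if len(t): print(" ptr",len(t),np.round(np.percentile(t[:,2],[10,50,90]),4),"tip",np.round(t[np.argsort(t[:,1])][:4],4).tolist())
    t=box((.595,-.122),.045,.09,.103)
    if len(t): print(" bar",len(t),cv2.minAreaRect((t[:,:2]*1000).astype(np.float32)))
s=arm.get_state(); print(s["clock"],s["position"])
E
python3 look.py 1
```

```text
clock: 21.78
position: [0.5944, -0.1226, 0.0764]
tool_rot: [-0.541, 0.455, -0.455, 0.541]
ft_force: [-0.5, -2.0, 3.0]
opening: 0.0106
clock: 22.4
position: [0.5928, -0.1224, 0.0985]
tool_rot: [0.542, -0.457, 0.454, -0.54]
ft_force: [-1.4, 0.3, -0.1]
opening: 0.0598
clock: 23.28
position: [0.5945, -0.1229, 0.3612]
tool_rot: [-0.541, 0.455, -0.456, 0.541]
ft_force: [0.4, -0.6, -0.8]
opening: 0.0596
scene head 178 top p50/p90 [0.2612 0.2627] circ ((587.9180297851562, 33.85966873168945), 22.146251678466797)
 table 642 0.1535
 ptr 12 [0.2569 0.2602 0.2618] tip [[0.6042, 0.1043, 0.2597], [0.6046, 0.1088, 0.2582], [0.6024, 0.1109, 0.2585], [0.6047, 0.1126, 0.2604]]
 bar 61 ((594.3634033203125, -120.37557983398438), (53.67778778076172, 16.618106842041016), 16.133939743041992)
top head 122 top p50/p90 [0.266  0.2692] circ ((586.5369262695312, 31.48440170288086), 19.422216415405273)
 table 567 0.154
 ptr 12 [0.2539 0.2579 0.2623] tip [[0.6056, 0.1021, 0.2599], [0.606, 0.1058, 0.258], [0.6042, 0.1084, 0.2649], [0.6034, 0.113, 0.2537]]
 bar 34 ((595.7182006835938, -121.76351165771484), (51.16180419921875, 13.101655006408691), 8.231315612792969)
wrist head 1930 top p50/p90 [0.2595 0.2603] circ ((588.1488647460938, 31.984683990478516), 20.30247688293457)
 table 5062 0.1509
 ptr 47 [0.2566 0.2576 0.2588] tip [[0.6058, 0.1015, 0.2575], [0.6066, 0.1016, 0.2572], [0.6067, 0.1019, 0.258], [0.6058, 0.102, 0.258]]
 bar 286 ((594.713623046875, -121.01661682128906), (55.50060272216797, 12.271415710449219), 9.997507095336914)
23.425 [ 0.59410418 -0.12274175  0.35833325]
```

```bash
ls pics
```

```text
S1.png
W1.png
s10.png
s11.png
s2.png
s20.png
s21.png
s22.png
s3.png
s4.png
s5.png
s6.png
s8.png
s9.png
scene0.png
top0.png
w0.png
w1.png
w11.png
w2.png
w3.png
w4.png
w5.png
w6.png
w7.png
w8.png
w9.png
```

View pics/W1.png

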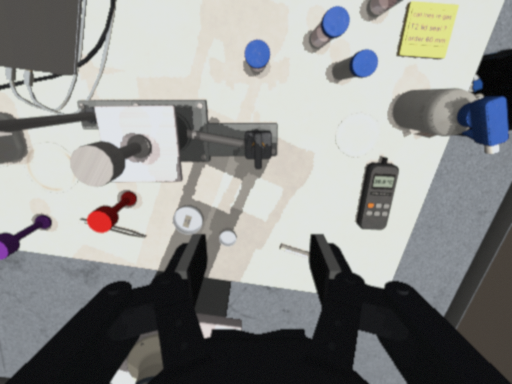

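View pics/S1.png

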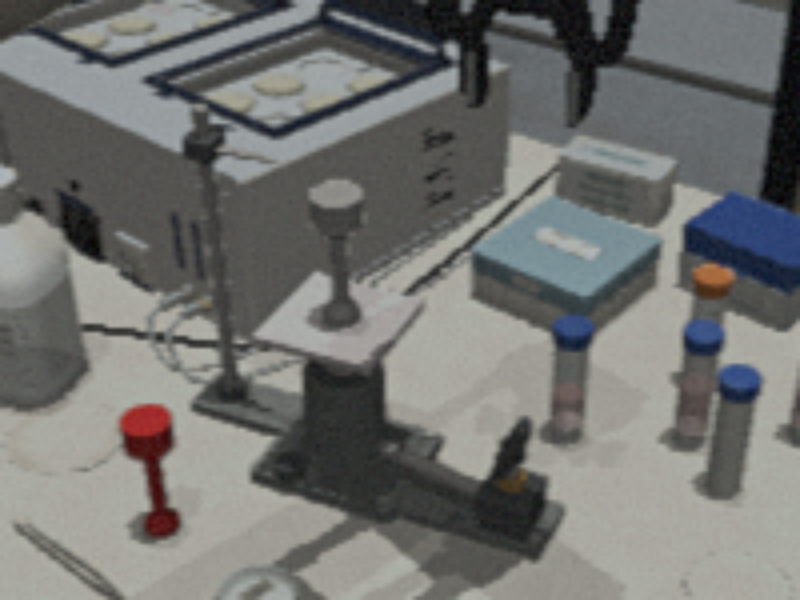

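```bash
python3 - <<'E'
from h import *
for i in range(3):
    im,d=arm.grab_frame("wrist"); P=cloud("wrist",d); p=P[d>0]
    h=p[(np.hypot(p[:,0]-.588,p[:,1]-.032)<.016)&(p[:,2]>.25)]
    print("head",len(h),np.percentile(h[:,2],[10,50,90]).round(4))
    b=p[(abs(p[:,0]-.5)<.03)&(abs(p[:,1]+.1)<.05)]; print("bench",np.median(b[:,2]).round(4))
    t=p[(abs(p[:,0]-.603)<.02)&(p[:,1]>.095)&(p[:,1]<.16)&(p[:,2]>.245)&(p[:,2]<.275)]
    for y in (.1,.11,.12,.13,.14,.15):
        q=t[(t[:,1]>=y)&(t[:,1]<y+.01)]
        if len(q): print(y,len(q),np.percentile(q[:,2],[0,50,100]).round(4),"x",q[:,0].min().round(4),q[:,0].max().round(4))
E
```

```text
head 925 [0.259  0.2599 0.2607]
bench -0.0009
0.1 35 [0.2554 0.2578 0.2593] x 0.6037 0.6066
0.11 11 [0.2567 0.2577 0.2592] x 0.602 0.6059
head 916 [0.2593 0.2601 0.2609]
bench -0.0007
0.1 34 [0.2563 0.2579 0.2604] x 0.6037 0.6067
0.11 13 [0.2571 0.2583 0.2594] x 0.6022 0.6067
head 916 [0.2594 0.2602 0.261 ]
bench -0.0007
0.1 35 [0.2563 0.2583 0.2601] x 0.6037 0.6066
0.11 13 [0.2569 0.2582 0.2597] x 0.6022 0.6064
```

The wrist camera puts the head top at 0.260 and the pointer at 0.258. The valve bar is at 10.0°, which is shut, and nothing drifts between frames. Handing in.

```bash
python3 -c "
from rig import arm
print(arm.close_job())"
```

```text
the job is handed in; nothing more can be done
None
```

I stood the grey standard in the middle of the raised table and released it. I then lowered the table in short bursts with the valve open about 0.96–0.99 rad (peak about 2.3 cm/s), shut the valve, backed the gripper off and handed in the job. The run ended at about 24 s of the 72 s allowed, and the hand-in gave no verdict.

Last checks before handing in:
- **Standard:** it looked upright in the scene picture, about 1–2 mm from the table centre.
- **Level with the pointer:** the wrist camera put the top at 0.260 m and the upper side of the pointer tip at 0.258 m. The scene camera also gave the top about 2 mm high. Measured to the pointer's axis it is probably 2–3.5 mm high, inside the 6 mm limit. I left it there because the table cannot be raised again.
- **Valve:** the bar was back at 10.0° against 9.8° at the start, so shut. Head height changed by only a few tenths of a millimetre between wrist frames, so the table was at rest.
- **Disagreement:** the overhead camera put the top at about 0.266 m, roughly 8 mm above the pointer. That would be outside the limit, but I discounted it because its readings there are coarse and noisy.
- **Bystanders:** no change was visible in the pictures for the ones I could see. I did not measure any of them again, nor compare the pointer's position numerically beyond its tip reading.

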